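# Release the labelled carton: key sequence, clamp, tote

## Task

The labelling run is over: reach in under the console's guard rail and press the blue key, then the yellow, then the green, one at a time, each fully home for a moment and without jabbing, keeping off the red stop key. Then slide the clamp's jaw wide open by its black tab, lift the labelled carton out and set it down upright on the floor of the green tote, beside the carton already there, letting go only once it stands. Leave the jaw open and everything else where it is.

Things in the scene. Friction and masses are not known exactly. Their poses are not given: they have to be found in the camera images.
- console: grey console slab, 130 x 250 x 20 mm, fixed; origin under its centre, y along the key row. Four key pods stand on it at x = 0, 52 mm apart along y, in an order that changes, facing its -x side, which is turned away from the robot. A 16 mm round guard rail along y (posts at y = +-116 mm) runs over the keys, its axis at x = -20, z = 166 mm: the keys cannot be reached from straight above
- blue_pod: the black pod, 50 x 46 x 73 mm, of the blue key, fixed on the console and turned with it; origin at the centre of its underside (20 mm above the bench). Its face slopes 33 degrees from level, towards -x: the face's normal, and the key's axis, is (-0.545, 0, 0.839) in the pod's frame
- blue_face (a point): centre of the blue pod's sloped face, at (-6.8, 0, 60.1) mm in the pod's frame (axes as the pod's, not tilted). A blue collar, 38 mm wide, and in it the blue key cap, 24 mm wide, stand out of the face along the key's axis; the collar is screwed out unevenly, so the cap's top lies 18 to 26 mm from this point, a distance not measured: feel for it
- blue_key (a joint): how far the blue spring key is pressed, m: 0 up, 0.006 fully home. It starts to move at about 2 N and is fully home at 6 N
- yellow_pod: the black pod, 50 x 46 x 73 mm, of the yellow key, fixed on the console and turned with it; origin at the centre of its underside (20 mm above the bench). Its face slopes 33 degrees from level, towards -x: the face's normal, and the key's axis, is (-0.545, 0, 0.839) in the pod's frame
- yellow_face (a point): centre of the yellow pod's sloped face, at (-6.8, 0, 60.1) mm in the pod's frame (axes as the pod's, not tilted). A yellow collar, 38 mm wide, and in it the yellow key cap, 24 mm wide, stand out of the face along the key's axis; the collar is screwed out unevenly, so the cap's top lies 18 to 26 mm from this point, a distance not measured: feel for it
- yellow_key (a joint): how far the yellow spring key is pressed, m: 0 up, 0.006 fully home. It starts to move at about 2 N and is fully home at 6 N
- green_pod: the black pod, 50 x 46 x 73 mm, of the green key, fixed on the console and turned with it; origin at the centre of its underside (20 mm above the bench). Its face slopes 33 degrees from level, towards -x: the face's normal, and the key's axis, is (-0.545, 0, 0.839) in the pod's frame
- green_face (a point): centre of the green pod's sloped face, at (-6.8, 0, 60.1) mm in the pod's frame (axes as the pod's, not tilted). A green collar, 38 mm wide, and in it the green key cap, 24 mm wide, stand out of the face along the key's axis; the collar is screwed out unevenly, so the cap's top lies 18 to 26 mm from this point, a distance not measured: feel for it
- green_key (a joint): how far the green spring key is pressed, m: 0 up, 0.006 fully home. It starts to move at about 2 N and is fully home at 6 N
- red_pod: the black pod, 50 x 46 x 73 mm, of the red key, fixed on the console and turned with it; origin at the centre of its underside (20 mm above the bench). Its face slopes 33 degrees from level, towards -x: the face's normal, and the key's axis, is (-0.545, 0, 0.839) in the pod's frame
- red_face (a point): centre of the red pod's sloped face, at (-6.8, 0, 60.1) mm in the pod's frame (axes as the pod's, not tilted). A red collar, 38 mm wide, and in it the red key cap, 24 mm wide, stand out of the face along the key's axis; the collar is screwed out unevenly, so the cap's top lies 18 to 26 mm from this point, a distance not measured: feel for it
- red_key (a joint): how far the red spring key is pressed, m: 0 up, 0.006 fully home. It starts to move at about 2 N and is fully home at 6 N (the stop key: leave it alone)
- clamp: blue product clamp, bed 110 x 170 x 16 mm, fixed to the bench; origin at the centre of its underside. An aluminium fixed jaw (face at y = +60 mm, 50 mm high above the bench) stands at its +y end; a sliding jaw presses from the -y side
- jaw (a joint): how far the sliding jaw is open, m: about 0 closed on the carton, 0.045 fully open, moving along the clamp's -y; stiff (about 5 N), stays where left. The jaw is 80 x 18 mm, its top 71 mm above the bench; its lip reaches about 9 mm over the carton's top, so the carton cannot be lifted until the jaw is opened
- jaw_tab (a point): the top centre of the black tab on the sliding jaw, 106 mm above the bench; the tab is 36 mm along x, 14 mm along y (clamp axes) and 35 mm tall above the jaw's top
- carton: the labelled carton in the clamp, cardboard with a white label, 50 (x) x 46 (y) x 45 (z) mm, about 0.2 kg; origin at the centre of its underside; when clamped it stands on the bed 16 mm above the bench, its x faces free
- tote: green open dispatch tote, outside 210 (x) x 160 (y) x 50 (z) mm, walls and floor 5 mm thick, fixed; origin at the centre of its underside, inner floor 5 mm above it. One carton already stands in its +x half; the -x half is free
- packed_carton: a carton of the same make already standing in the tote's +x half; leave it alone; origin at the centre of its underside
- tape_roll: orange roll of tape lying flat, 100 mm across, 48 mm high; bystander; origin at the centre of its underside
- knife: yellow safety knife, 175 x 22 x 14 mm, lying along its x; bystander; origin under its middle
- spray: blue bottle, 56 mm across, 170 mm high; bystander; origin at the centre of its underside
- scanner: black and green hand scanner lying down, 195 x 70 x 40 mm along its x; bystander; origin under its handle

How it is judged:
By the outcome, as a careful person would: the job done as asked, in the order asked, and still so for the second after the job is handed in, with the robot touching nothing.
It also fails if it takes over 72 s, if anything falls off the work surface, if the arm or the gripper's body presses on something with over 40 N, if the wrist force passes 120 N, or if a joint passes its speed limit or range.

## Robot

A 6-joint arm with a two-finger parallel gripper is mounted at the origin on the work surface. World frame = base frame: x ahead of the robot, y to its left, z up, the work surface at z = 0. Lengths are in m, angles in rad, forces in N, time in s.
With the tool pointing down it reaches from about 0.3 to 0.775 m from the base axis. Payload 14.6 kg.
Tool frame: the origin (TCP) lies at the very end of the fingers, on their centre line; the grasp point (between the pads) lies 19 mm behind it; z points along the fingers, y is the line along which they close (so a half turn about z gives the same grasp; the last joint's range is limited). The gripper opens to 94 mm and grips with 3 to 60 N. Pads are 16 mm wide; open, the fingers measure 119 mm over their backs; the gripper's body (75 mm by 177 mm) begins 78 mm behind the grasp point.
Start: joints at [-1.348, 0.3, 1.521, -0, 1.321, -0.067], TCP at [0.157, -0.527, 0.205] pointing down, gripper open.
Joint ranges: [-3.03, 3.03], [-0.79, 2.21], [0.23, 2.52], [-1.04, 4.18], [0, 3.07], [-2.55, 2.55]. Speed limits (rad/s): [2.22, 2.22, 2.57, 3.14, 3.14, 3.14].

## Interface

Orientations are given as [roll, pitch, yaw] about the fixed x, y, z axes, in that order (R = Rz(yaw) Ry(pitch) Rx(roll)).
In Python, from station import ctrl gives the robot as it stands. The module is installed in compiled form; this text tells all that it offers.
- The arm moves only by the tool step_arm, never from a script. Its argument "deltas" is a list of rows, each an object with "dp": the shift along the tool's x, y, z scaled (see below), a list of three; "twist": the turn about the tool's z scaled (see below). In form: [{"dp": [tx, ty, tz], "twist": twist}, ...]. A call has 1 to 12 rows; each row shifts and turns the commanded pose from where the row before left it, along the tool's axes as they then stand; what a row does not reach is not made up. The controller multiplies each number of a shift by 0.04 m and each number of a turn by 4 degrees. A row lasts 1/10 s, in which the tool goes at most 50 mm and 8.59 degrees, less where a joint would pass 70% of its speed; a pose out of reach is approached as far as the arm can. A call with a number of a shift or a turn outside -1 to 1 is refused whole. A call with a gripper value outside its range is refused whole. "gripper" is the opening, from -1 (shut) to 1 (fully open), set as the call begins (left out, the last holds). The fingers move at their own pace and stop on an object; "squeeze" is the grip in N (left out, the last holds). Time passes only in rows, so rows that do not move let the fingers close. It gives the time, the measured TCP pose, the force, the opening and the grip force at its end, in the units of the state.
- ctrl.get_obs(): the state, without advancing time (a new reading comes with each control period).
- ctrl.camera(name): name is "scene" or "top" or "wrist"; returns (picture, depth): 384x512x3 uint8, red, green, blue; 384x512 float32, m along the optical axis (not along the pixel's ray), 0 where there is no reading.
- ctrl.get_calibration(name): a dict with "fx", "fy", "cx", "cy" (pixels), "world_to_cam" (4x4, takes a point from world to camera coordinates); the wrist camera has in their place "hand_eye" (4x4, takes a point from camera to tool coordinates, whose origin is the TCP and whose axes are the flange's). Camera axes: x right, y down, z forward; pixel columns grow to the right and rows downward; lengths in m; the calibration is good to about 2 mm. The wrist camera is an equidistant fisheye: a pixel r from the principal point sees the ray r / f radians off the axis. A picture is of the moment at which its call begins: read the wrist's pose just before it. get_calibration takes no time and is no camera call.
- ctrl.hand_in(): hands the job in; it is judged then, once.
Trained networks look in the newest picture that a camera, given by its name, has taken for a name from the list of things; names that differ only in an ending like _2 or _b are one class to them, and where a whole thing is asked for, a point or a joint stands for the part that bears it (a point fixed in the world has none). Each returns a list of dicts, best first, with "conf" (0 to 1); they miss things now and then, are a little off and sometimes report something else, mostly with a low value. They report only what shows in the picture. A call takes as long as a camera call.
- ctrl.spot_in(camera, label): "rect" ([left, top, right, bottom] as shares, 0 to 1, of the picture: columns of its width, rows of its height, round what is visible of it).
- ctrl.cut_out(camera, label): "pixels" (384x512 bool, what is visible of it) and "rect" ([left, top, right, bottom] as shares, 0 to 1, of the picture: columns of its width, rows of its height, round what is visible of it).
The state is a dict: "time_s": time; "qpos": joint angles; "joint_vel": joint speeds; "tau": joint torques, N m; "ee_pos": TCP position; "eef_rot": TCP orientation; "force": force on the tool from outside, world axes, zero at the start; "moment": the same for the moment, N m; "grip_width": finger opening in m; "grip_force": force on a finger pad.
Only numpy, scipy, OpenCV 4.12 (cv2) and the standard library are available. Lean on these libraries where they do the work, as an engineer would, in place of code of your own. Each camera call takes 0.05 s, during which the arm holds its last target. There are 200 camera calls.

## Working session

There is one attempt and no reset: what is moved stays moved. The work goes in short steps, Python scripts to look and compute and a tool call to move; the robot and the scene stay as the last step left them, time stands still between calls to the robot, and variables do not carry over. Pictures are saved under pics/ and viewed, at most 10 in all, crops included, and the job is handed in when it is done.

Besides the shell and the picture viewer there is one more tool, called after "Request:" as name(argument=value, ...), one argument or row to a line, values as JSON. step_arm: Moves the arm, as the interface text tells. Its arguments: {"type":"object","properties":{"deltas":{"type":"array"},"gripper":{"type":"number"},"squeeze":{"type":"number"}},"required":["deltas"]}

```bash
mkdir -p pics
cat > h.py <<'E'
import numpy as np, cv2
from station import ctrl
from scipy.spatial.transform import Rotation as R
def snap(n,f):
    p,d=ctrl.camera(n); cv2.imwrite(f'pics/{f}.png',p[:,:,::-1]); np.savez(f'pics/{f}.npz',p=p,d=d); return p,d
def cloud(n,d):
    c=ctrl.get_calibration(n); v,u=np.mgrid[:384,:512]
    P=np.stack([(u-c['cx'])/c['fx']*d,(v-c['cy'])/c['fy']*d,d],-1)
    T=np.linalg.inv(c['world_to_cam']); return P@T[:3,:3].T+T[:3,3]
E
python3 - <<'E'
from h import *
o=ctrl.get_obs(); print({k:np.round(v,3) for k,v in o.items()})
a,_=snap('scene','s0'); b,_=snap('top','t0')
cv2.imwrite('pics/both.png',np.hstack([a,b])[:,:,::-1][:, :])
for n in('scene','top'): 
    c=ctrl.get_calibration(n);print(n,c['fx'],np.round(np.linalg.inv(c['world_to_cam']),3))
print(ctrl.get_calibration('wrist'))
E
```

```text
{'time_s': np.float64(0.0), 'qpos': array([-1.348,  0.3  ,  1.522,  0.   ,  1.321, -0.067]), 'joint_vel': array([ 0.   ,  0.   , -0.   ,  0.   ,  0.002,  0.001]), 'tau': array([-2.0000e-03, -5.3180e+01, -3.5274e+01,  7.1000e-02,  2.4000e-02,
       -0.0000e+00]), 'ee_pos': array([ 0.157, -0.527,  0.205]), 'eef_rot': array([-3.14, -0.  ,  0.29]), 'force': array([-0.094,  0.638, -0.822]), 'moment': array([-0.027,  0.021, -0.01 ]), 'grip_force': np.float64(0.0), 'grip_width': np.float64(0.094)}
scene 395.97950097918715 [[-0.149  0.731 -0.666  1.252]
 [ 0.989  0.105 -0.106  0.098]
 [-0.007 -0.675 -0.738  0.83 ]
 [ 0.     0.     0.     1.   ]]
top 476.70912421885765 [[ 0.069 -0.978  0.198  0.292]
 [-0.998 -0.069  0.011  0.008]
 [ 0.003 -0.199 -0.98   1.525]
 [ 0.     0.     0.     1.   ]]
{'fx': 297.3186396354542, 'fy': 297.3186396354542, 'cx': 247.10004951476378, 'cy': 188.8453575672246, 'hand_eye': array([[-1.31923629e-04, -9.70687896e-01, -2.40343484e-01,
         7.00334476e-02],
       [ 9.99999926e-01, -2.14770371e-04,  3.18508238e-04,
        -1.05091479e-03],
       [-3.60790751e-04, -2.40343425e-01,  9.70687853e-01,
        -1.78859090e-01],
       [ 0.00000000e+00,  0.00000000e+00,  0.00000000e+00,
         1.00000000e+00]])}
```

View pics/s0.png

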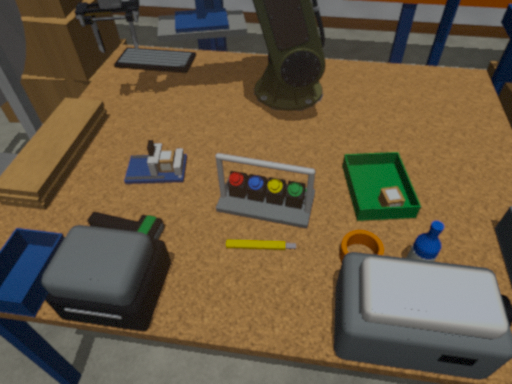

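View pics/t0.png

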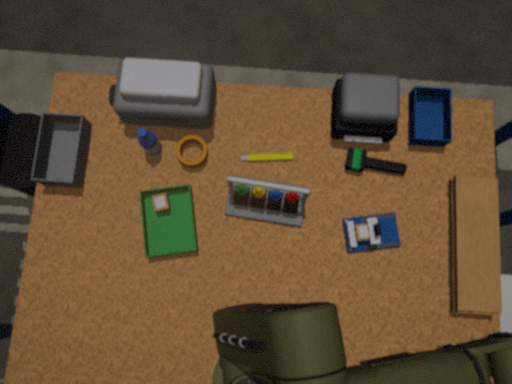

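The pictures show the console mid-bench, with its keys facing away from the robot. In the scene view, left to right: red (236,179), blue (256,184), yellow (275,186), green (296,189). The clamp is at scene (156,165) and top (370,232). The tote is at top (169,222), with its packed carton at the far end at (160,203). Next I'll measure.

```bash
cat > m.py <<'E'
from h import *
for cam in('top','scene'):
    p,d=snap(cam,cam+'1'); P=cloud(cam,d)
    for l in['console','blue_pod','yellow_pod','green_pod','red_pod','clamp','jaw_tab','carton','tote','packed_carton','tape_roll','knife','spray','scanner']:
        r=ctrl.cut_out(cam,l)
        if not r: print(cam,l,'none');continue
        for q in r[:2]:
            m=q['pixels']&(d>0); X=P[m]
            if len(X)<5: continue
            z=np.percentile(X[:,2],97); 
            rect=cv2.minAreaRect((X[:,:2]*1000).astype(np.float32))
            print(cam,l,round(q['conf'],2),len(X),'med',np.round(np.median(X,0),3),'ztop',round(z,3),'rect',np.round(rect[0],0),np.round(rect[1],0),round(rect[2],1))
E
python3 m.py
python3 - <<'E'
from h import *
snap('wrist','w0')
E
```

```text
top console 0.79 1846 med [ 0.528 -0.002  0.021] ztop 0.175 rect [546.  -1.] [248. 131.] 85.0
top blue_pod 0.6 291 med [ 0.533 -0.027  0.083] ztop 0.099 rect [540. -27.] [47. 57.] 88.0
top yellow_pod 0.54 298 med [0.541 0.024 0.086] ztop 0.103 rect [552.  25.] [49. 69.] 84.8
top green_pod 0.74 330 med [0.544 0.072 0.082] ztop 0.101 rect [554.  73.] [47. 68.] 83.0
top red_pod 0.82 401 med [ 0.533 -0.08   0.081] ztop 0.108 rect [540. -83.] [58. 73.] 88.8
top clamp 0.8 1658 med [ 0.463 -0.338  0.017] ztop 0.101 rect [ 467. -344.] [113. 176.] 11.2
top jaw_tab 0.55 316 med [ 0.464 -0.335  0.071] ztop 0.108 rect [ 471. -346.] [88. 54.] 8.9
top carton 0.75 243 med [ 0.461 -0.303  0.06 ] ztop 0.067 rect [ 464. -304.] [58. 44.] 14.9
top tote 0.57 3363 med [0.449 0.298 0.006] ztop 0.051 rect [463. 307.] [226. 172.] 11.8
top tote 0.4 294 med [ 0.536 -0.026  0.083] ztop 0.099 rect [541. -27.] [49. 56.] 86.9
top packed_carton 0.88 286 med [0.509 0.326 0.048] ztop 0.055 rect [512. 329.] [51. 46.] 19.3
top packed_carton 0.68 228 med [ 0.46  -0.301  0.06 ] ztop 0.067 rect [ 462. -303.] [50. 41.] 10.
[... 1975 characters left out ...]
0.072] ztop 0.097 rect [549. -29.] [46. 52.] 1.4
scene packed_carton 0.74 401 med [0.523 0.324 0.048] ztop 0.052 rect [516. 328.] [52. 47.] 18.7
scene tape_roll 0.81 711 med [0.663 0.25  0.039] ztop 0.049 rect [660. 243.] [107.  97.] 6.3
scene tape_roll 0.31 518 med [0.57  0.025 0.071] ztop 0.101 rect [514.  22.] [133.  56.] 4.0
scene knife 0.93 595 med [ 0.699 -0.002  0.012] ztop 0.015 rect [693.   2.] [ 33. 170.] 3.7
scene spray 0.96 875 med [0.714 0.373 0.112] ztop 0.17 rect [683. 394.] [ 62. 227.] 64.6
scene scanner 0.63 1095 med [ 0.697 -0.325  0.03 ] ztop 0.042 rect [ 707. -313.] [263. 119.] 60.0
scene scanner 0.29 520 med [0.57  0.024 0.071] ztop 0.101 rect [515.  19.] [133.  56.] 4.3
```

View pics/w0.png

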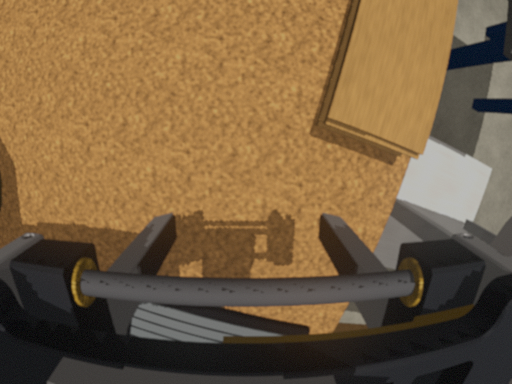

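Request:
step_arm(
  deltas=[
    {"dp":[0,-1,0],"twist":0},
    {"dp":[0,-1,0],"twist":0},
    {"dp":[0,-1,0],"twist":0},
    {"dp":[0,-1,0],"twist":0},
    {"dp":[0,-1,0],"twist":0},
    {"dp":[0,-1,0],"twist":0},
  ],
)

```text
time_s: 2.25
ee_pos: [0.0882, -0.2955, 0.2052]
eef_rot: [3.141, 0.0, 0.29]
force: [0.1, -0.2, 0.9]
grip_width: 0.0939
grip_force: 0.0
```

Run:
```python
from h import *
print(np.round(ctrl.get_obs()['qpos'],3))
for cam in('top','scene'):
    z=np.load(f'pics/{cam}1.npz'); P=cloud(cam,z['d']); 
    X=P[(P[...,2]>.164)&(P[...,2]<.18)&(abs(P[...,1])<.11)&(abs(P[...,0]-.565)<.04)]
    a=np.polyfit(X[:,1],X[:,0],1); print(cam,'rail x=',a,len(X),X[:,2].max())
    hsv=cv2.cvtColor(z['p'],cv2.COLOR_RGB2HSV)
    for n,y0 in dict(red=-.077,blue=-.026,yellow=.024,green=.075).items():
        m=(abs(P[...,1]-y0)<.009)&(abs(P[...,0]-.565)<.06)&(P[...,2]>.05)&(P[...,2]<.14)
        Q=P[m];H=hsv[m]; o=np.argsort(Q[:,0])
        print(cam,n,[(int(q[0]*1000),int(q[1]*1000),int(q[2]*1000),int(h[0]),int(h[1])) for q,h in zip(Q[o],H[o])][::2])
```

```text
[-1.4   -0.278  2.105  0.     1.314 -0.119]
top rail x= [0.09182632 0.56533375] 411 0.1797288398936432
top red [(508, -85, 56, 175, 133), (509, -69, 61, 0, 64), (510, -79, 61, 173, 89), (510, -73, 56, 0, 64), (511, -84, 75, 0, 255), (511, -81, 72, 13, 94), (512, -72, 64, 155, 184), (514, -80, 76, 13, 122), (514, -84, 73, 19, 170), (515, -72, 64, 176, 74), (517, -68, 72, 10, 255), (517, -71, 70, 15, 43), (518, -83, 73, 13, 123), (519, -74, 78, 15, 149), (519, -80, 79, 8, 102), (520, -77, 74, 173, 153), (521, -76, 85, 8, 76), (522, -85, 84, 3, 96), (522, -80, 80, 41, 85), (524, -73, 89, 20, 109), (524, -79, 90, 12, 134), (524, -82, 88, 12, 158), (526, -70, 91, 173, 62), (527, -82, 93, 8, 170), (527, -73, 88, 14, 182), (529, -69, 90, 175, 162), (530, -79, 89, 4, 175), (531, -85, 88, 3, 179), (532, -81, 98, 1, 191), (533, -69, 89, 179, 208), (533, -84, 95, 4, 188), (535, -72, 97, 1, 198), (535, -75, 97, 3, 255), (535, -69, 92, 178, 204), (537, -71, 99, 2, 255), (537, -68, 97, 5, 189), (538, -74, 99, 2, 199), (540, -74, 102, 4, 238), (540, -71, 100, 5, 210), (541, -77, 98, 4, 214), (543, 
[... 11008 characters left out ...]
 65, 155), (576, 68, 57, 21, 90), (576, 77, 93, 66, 160), (577, 76, 58, 18, 117), (577, 74, 93, 65, 155), (577, 70, 66, 25, 71), (577, 68, 66, 16, 79), (577, 69, 89, 66, 159), (578, 73, 63, 14, 96), (578, 70, 78, 64, 158), (578, 80, 80, 66, 155), (578, 75, 76, 64, 147), (579, 72, 79, 66, 157), (579, 75, 84, 59, 129), (579, 78, 77, 64, 154), (579, 78, 69, 30, 93), (579, 83, 70, 15, 55), (580, 70, 72, 57, 122), (580, 67, 91, 63, 144), (580, 76, 66, 21, 141), (580, 72, 96, 67, 171), (580, 75, 74, 59, 131), (580, 82, 94, 63, 149), (581, 77, 90, 62, 142), (581, 80, 79, 64, 150), (581, 73, 75, 58, 119), (582, 77, 87, 60, 129), (582, 72, 90, 64, 157), (582, 72, 87, 62, 143), (583, 75, 92, 63, 143)]
```

Request:
step_arm(
  deltas=[
    {"dp":[0,0,-0.1],"twist":-1},
    {"dp":[0,0,-0.1],"twist":-1},
    {"dp":[0,0,-0.1],"twist":-1},
    {"dp":[0,0,-0.1],"twist":-1},
    {"dp":[0,0,-0.1],"twist":-1},
    {"dp":[0,0,-0.1],"twist":-1},
    {"dp":[0,0,0],"twist":-1},
    {"dp":[0,0,0],"twist":-1},
    {"dp":[0,0,0],"twist":-1},
    {"dp":[0,0,0],"twist":-1},
    {"dp":[0,0,0],"twist":-1},
    {"dp":[0,0,0],"twist":-1},
  ],
  gripper=0.28,
)

```text
time_s: 3.45
ee_pos: [0.0886, -0.2971, 0.2296]
eef_rot: [3.141, 0.0, 1.13]
force: [-0.3, 0.7, -0.4]
grip_width: 0.0603
grip_force: 0.0
```

Request:
step_arm(
  deltas=[
    {"dp":[0,0,0],"twist":-1},
    {"dp":[0,0,0],"twist":-1},
    {"dp":[0,0,0],"twist":-1},
    {"dp":[0,0,0],"twist":-1},
    {"dp":[0,0,0],"twist":-1},
    {"dp":[0.5,1,0],"twist":0},
    {"dp":[0.5,1,0],"twist":0},
    {"dp":[0.5,1,0],"twist":0},
    {"dp":[0.5,1,0],"twist":0},
    {"dp":[0.5,1,0],"twist":0},
    {"dp":[0.5,1,0],"twist":0},
    {"dp":[0.5,1,0],"twist":0},
  ],
)

```text
time_s: 4.65
ee_pos: [0.3822, -0.1828, 0.2296]
eef_rot: [3.141, 0.0, 1.477]
force: [-0.0, -0.5, -0.1]
grip_width: 0.0601
grip_force: 0.0
```

Request:
step_arm(
  deltas=[
    {"dp":[0.85,0.93,0],"twist":0},
    {"dp":[0.85,0.93,0],"twist":0},
    {"dp":[0.85,0.93,0],"twist":0},
    {"dp":[0.85,0.93,0],"twist":0},
    {"dp":[0.85,0.93,0],"twist":0},
    {"dp":[0,0,0],"twist":0},
    {"dp":[0,0,0],"twist":0},
  ],
)

```text
time_s: 5.35
ee_pos: [0.5801, -0.0329, 0.2286]
eef_rot: [-3.14, 0.0, 1.478]
force: [0.0, -0.9, 0.1]
grip_width: 0.0604
grip_force: 0.0
```

```bash
cat >> h.py <<'E'
def wcloud(d,o):
    c=ctrl.get_calibration('wrist'); v,u=np.mgrid[:384,:512]
    a=(u-c['cx'])/c['fx']; b=(v-c['cy'])/c['fy']; th=np.hypot(a,b); s=np.tan(th)/np.maximum(th,1e-9)
    P=np.stack([a*s*d,b*s*d,d],-1); T=c['hand_eye']; P=P@T[:3,:3].T+T[:3,3]
    return P@R.from_euler('xyz',o['eef_rot']).as_matrix().T+o['ee_pos']
E
python3 - <<'E'
from h import *
o=ctrl.get_obs(); print(o['ee_pos'],o['eef_rot'],np.round(o['force'],2),o['qpos'])
p,d=snap('wrist','w1'); P=wcloud(d,o); np.save('pics/w1P.npy',P)
X=P[(P[...,2]>.166)&(P[...,2]<.18)&(abs(P[...,1])<.1)&(abs(P[...,0]-.568)<.02)]
print(len(X),np.polyfit(X[:,1],X[:,0],1) if len(X)>9 else 0)
E
```

```text
[ 0.58012679 -0.03292712  0.22864668] [-3.14026170e+00  9.05497307e-05  1.47807140e+00] [ 0.02 -0.85  0.06] [-1.19668690e-01  3.54275578e-01  1.39518128e+00 -1.28386669e-04
  1.39346383e+00 -2.69209696e-02]
4454 [0.09211243 0.56903946]
```

View pics/w1.png

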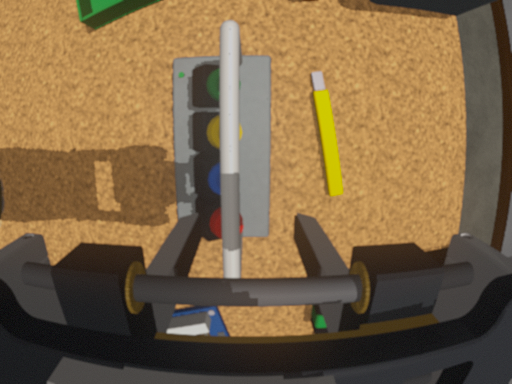

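Run:
```python
from h import *
P=np.load('pics/w1P.npy'); p=np.load('pics/w1.npz')['p']; hsv=cv2.cvtColor(p,cv2.COLOR_RGB2HSV)
# console frame: origin guess O, x axis=(-.9958,.0917)
ex=np.array([-.9958,.0917]); ey=np.array([-.0917,-.9958])
O=np.array([.569,0])+.020*ex   # rail axis at x=-20 -> origin is +20 along ex
C=(P[...,:2]-O)
cx=C@ex; cy=C@ey; z=P[...,2]
m=(abs(z-.02)<.004)&(abs(cx)<.09)&(abs(cy)<.15)&(hsv[...,1]<60)
print('slab',np.percentile(cx[m],[1,99]),np.percentile(cy[m],[1,99]))
for n,(a,b),y0 in(('red',(0,8),.078),('blue',(100,125),.026),('yellow',(18,35),-.026),('green',(40,85),-.078)):
    m=(hsv[...,0]>=a)&(hsv[...,0]<=b)&(hsv[...,1]>110)&(abs(cy-y0)<.026)&(abs(cx+.01)<.035)&(z>.06)&(z<.13)
    print(n,m.sum(),'cy',np.round(np.percentile(cy[m],[2,50,98]),4))
    # height along axis from face point
    h=(cx+.0068)*-.545+(z-.0801)*.839; t=(cx+.0068)*.839+(z-.0801)*.545
    for lo in np.arange(-.03,.03,.004):
        k=m&(t>lo)&(t<=lo+.004)&(abs(cy-np.median(cy[m]))<.007)
        if k.sum()>3: print('  t%.0f h %.1f n%d'%(lo*1e3+2,np.median(h[k])*1e3,k.sum()),end='')
    print()
```

```text
slab [-0.06319539  0.06307265] [-0.11823383  0.1213545 ]
red 328 cy [0.0647 0.078  0.0947]
  t-16 h 12.8 n5  t-8 h 25.3 n25  t12 h 13.1 n24  t16 h 11.7 n76  t20 h 5.7 n44
blue 241 cy [0.014  0.0281 0.0434]
  t12 h 6.1 n52  t16 h 5.0 n60  t20 h 2.7 n15
yellow 340 cy [-0.0387 -0.023  -0.0078]
  t-12 h 23.0 n5  t-8 h 23.4 n16  t12 h 11.1 n39  t16 h 10.7 n62  t20 h 4.9 n59
green 3 cy [-0.0879 -0.0869 -0.067 ]
```

Request:
step_arm(
  deltas=[
    {"dp":[0.1,0.1,0],"twist":0},
    {"dp":[0,0,0.7],"twist":0},
    {"dp":[0,0,0.8],"twist":0},
    {"dp":[0,0,0.7],"twist":0},
    {"dp":[0,0,0.4],"twist":0},
    {"dp":[0,0,0],"twist":0},
    {"dp":[0,0,0],"twist":0},
  ],
)

```text
time_s: 6.1
ee_pos: [0.5846, -0.0304, 0.1266]
eef_rot: [3.14, 0.0, 1.476]
force: [-0.1, 0.3, 1.0]
grip_width: 0.0604
grip_force: 0.0
```

```bash
cat > st.py <<'E'
from h import *
o=ctrl.get_obs(); C=o['ee_pos'][:2]-np.array([.5491,.0018])
print('t',o['time_s'],'z %.4f cx %.4f cy %.4f'%(o['ee_pos'][2],C@[-.9958,.0917],C@[-.0917,-.9958]),'F',np.round(o['force'],2),'Fcx %.2f'%(o['force'][:2]@[-.9958,.0917]))
E
python3 st.py
```

```text
t 6.1 z 0.1266 cx -0.0383 cy 0.0288 F [-0.1   0.26  0.97] Fcx 0.12
```

Request:
step_arm(
  deltas=[
    {"dp":[0.03,0.025,0],"twist":0},
    {"dp":[0,0.025,0],"twist":0},
    {"dp":[0,0.025,0],"twist":0},
    {"dp":[0,0.012,0],"twist":0},
    {"dp":[0,0,0],"twist":0},
  ],
)

```text
time_s: 6.6
ee_pos: [0.588, -0.029, 0.1256]
eef_rot: [-3.141, 0.0, 1.477]
force: [-2.2, -0.2, 0.7]
grip_width: 0.0596
grip_force: 0.9
```

```bash
python3 st.py
```

```text
t 6.6 z 0.1256 cx -0.0415 cy 0.0271 F [-2.18 -0.24  0.71] Fcx 2.15
```

Request:
step_arm(
  deltas=[
    {"dp":[0,0,0.1],"twist":0},
    {"dp":[0,0,0.1],"twist":0},
    {"dp":[0,0,0.1],"twist":0},
    {"dp":[0,0,0.1],"twist":0},
    {"dp":[0,0,0.05],"twist":0},
    {"dp":[0,0,0],"twist":0},
    {"dp":[0,0,0],"twist":0},
  ],
)

```text
time_s: 7.3
ee_pos: [0.588, -0.029, 0.1073]
eef_rot: [-3.141, -0.0, 1.477]
force: [-1.0, 0.5, -1.5]
grip_width: 0.0601
grip_force: 0.8
```

```bash
python3 st.py
```

```text
t 7.3 z 0.1073 cx -0.0415 cy 0.0271 F [-0.98  0.53 -1.53] Fcx 1.02
```

Request:
step_arm(
  deltas=[
    {"dp":[0,-0.01,0.025],"twist":0},
    {"dp":[0,0,0.025],"twist":0},
    {"dp":[0,0,0.025],"twist":0},
    {"dp":[0,0,0],"twist":0},
  ],
)

```text
time_s: 7.7
ee_pos: [0.5876, -0.029, 0.1044]
eef_rot: [3.142, -0.0, 1.477]
force: [0.8, 0.3, 0.3]
grip_width: 0.0601
grip_force: 0.0
```

Request:
step_arm(
  deltas=[
    {"dp":[0,0,0.015],"twist":0},
    {"dp":[0,0,0.015],"twist":0},
    {"dp":[0,0,0.015],"twist":0},
    {"dp":[0,0,0],"twist":0},
  ],
)

```text
time_s: 8.1
ee_pos: [0.5876, -0.0289, 0.1026]
eef_rot: [-3.141, 0.0, 1.477]
force: [0.1, 0.1, 0.1]
grip_width: 0.0604
grip_force: 0.0
```

Request:
step_arm(
  deltas=[
    {"dp":[0,0,0.015],"twist":0},
    {"dp":[0,0,0.015],"twist":0},
    {"dp":[0,0,0.015],"twist":0},
    {"dp":[0,0,0],"twist":0},
  ],
)

```text
time_s: 8.5
ee_pos: [0.5876, -0.0289, 0.1007]
eef_rot: [-3.141, 0.0, 1.477]
force: [-0.8, 0.5, -0.0]
grip_width: 0.0602
grip_force: 0.0
```

Request:
step_arm(
  deltas=[
    {"dp":[0,0,0.015],"twist":0},
    {"dp":[0,0,0.015],"twist":0},
    {"dp":[0,0,0],"twist":0},
  ],
)

```text
time_s: 8.8
ee_pos: [0.5877, -0.029, 0.0998]
eef_rot: [3.141, -0.0, 1.477]
force: [-1.1, 0.1, 2.4]
grip_width: 0.0601
grip_force: 0.9
```

Request:
step_arm(
  deltas=[
    {"dp":[0,0,0.015],"twist":0},
    {"dp":[0,0,0.015],"twist":0},
    {"dp":[0,0,0],"twist":0},
  ],
)

```text
time_s: 9.1
ee_pos: [0.5877, -0.0289, 0.0985]
eef_rot: [3.141, -0.0, 1.477]
force: [-0.2, 0.2, 3.1]
grip_width: 0.0603
grip_force: 1.3
```

Request:
step_arm(
  deltas=[
    {"dp":[0,0,0.015],"twist":0},
    {"dp":[0,0,0.015],"twist":0},
    {"dp":[0,0,0],"twist":0},
  ],
)

```text
time_s: 9.4
ee_pos: [0.5877, -0.0289, 0.0973]
eef_rot: [3.141, -0.0, 1.477]
force: [0.7, 0.2, 3.6]
grip_width: 0.0598
grip_force: 1.7
```

Request:
step_arm(
  deltas=[
    {"dp":[0,0,0.015],"twist":0},
    {"dp":[0,0,0.015],"twist":0},
    {"dp":[0,0,0],"twist":0},
  ],
)

```text
time_s: 9.7
ee_pos: [0.5877, -0.029, 0.0961]
eef_rot: [3.141, -0.0, 1.477]
force: [0.4, 1.0, 4.6]
grip_width: 0.0601
grip_force: 2.0
```

Request:
step_arm(
  deltas=[
    {"dp":[0,0,0.015],"twist":0},
    {"dp":[0,0,0.015],"twist":0},
    {"dp":[0,0,0],"twist":0},
  ],
)

```text
time_s: 10.0
ee_pos: [0.5877, -0.0289, 0.0949]
eef_rot: [3.141, -0.0, 1.477]
force: [0.9, -0.8, 5.0]
grip_width: 0.0605
grip_force: 2.3
```

Request:
step_arm(
  deltas=[
    {"dp":[0,0,0.01],"twist":0},
    {"dp":[0,0,0.01],"twist":0},
    {"dp":[0,0,0],"twist":0},
  ],
)

```text
time_s: 10.3
ee_pos: [0.5877, -0.0289, 0.0942]
eef_rot: [3.141, -0.0, 1.477]
force: [0.2, 1.1, 6.0]
grip_width: 0.06
grip_force: 2.5
```

Request:
step_arm(
  deltas=[
    {"dp":[0,0,0.01],"twist":0},
    {"dp":[0,0,0.01],"twist":0},
    {"dp":[0,0,0],"twist":0},
  ],
)

```text
time_s: 10.6
ee_pos: [0.5878, -0.029, 0.0935]
eef_rot: [3.141, 0.0, 1.477]
force: [-0.3, 0.2, 5.9]
grip_width: 0.0603
grip_force: 2.7
```

Request:
step_arm(
  deltas=[
    {"dp":[0,0,0.01],"twist":0},
    {"dp":[0,0,0],"twist":0},
  ],
)

```text
time_s: 10.8
ee_pos: [0.5878, -0.029, 0.0931]
eef_rot: [3.141, -0.0, 1.477]
force: [0.7, -1.1, 6.5]
grip_width: 0.0598
grip_force: 2.8
```

Request:
step_arm(
  deltas=[
    {"dp":[0,0,0.01],"twist":0},
    {"dp":[0,0,0],"twist":0},
  ],
)

```text
time_s: 11.0
ee_pos: [0.5878, -0.0289, 0.0928]
eef_rot: [3.141, -0.0, 1.477]
force: [-0.1, -0.4, 8.3]
grip_width: 0.0605
grip_force: 2.9
```

Request:
step_arm(
  deltas=[
    {"dp":[0,0,0.01],"twist":0},
    {"dp":[0,0,0],"twist":0},
  ],
)

```text
time_s: 11.2
ee_pos: [0.588, -0.029, 0.0927]
eef_rot: [3.141, 0.0, 1.477]
force: [-0.3, 0.1, 9.1]
grip_width: 0.0601
grip_force: 3.7
```

Request:
step_arm(
  deltas=[
    {"dp":[0,0,0.01],"twist":0},
    {"dp":[0,0,0],"twist":0},
  ],
)

```text
time_s: 11.4
ee_pos: [0.5881, -0.029, 0.0925]
eef_rot: [3.14, -0.0, 1.477]
force: [-0.1, 0.7, 10.8]
grip_width: 0.06
grip_force: 4.4
```

Request:
step_arm(
  deltas=[
    {"dp":[0,0,0.01],"twist":0},
    {"dp":[0,0,0],"twist":0},
  ],
)

```text
time_s: 11.6
ee_pos: [0.5884, -0.029, 0.0924]
eef_rot: [3.139, -0.0, 1.477]
force: [0.5, 0.9, 12.3]
grip_width: 0.0603
grip_force: 5.1
```

Request:
step_arm(
  deltas=[
    {"dp":[0,0,0],"twist":0},
    {"dp":[0,0,0],"twist":0},
    {"dp":[0,0,0],"twist":0},
    {"dp":[0,0,0],"twist":0},
    {"dp":[0,0,-0.1],"twist":0},
    {"dp":[0,0,-0.2],"twist":0},
    {"dp":[0,-0.03,-0.4],"twist":0},
    {"dp":[0.65,0,0],"twist":0},
    {"dp":[0.65,0,0],"twist":0},
    {"dp":[0,0,0],"twist":0},
    {"dp":[0,0,0],"twist":0},
  ],
)

```text
time_s: 12.7
ee_pos: [0.5909, 0.0231, 0.119]
eef_rot: [-3.14, 0.0, 1.478]
force: [-0.0, -0.1, 0.2]
grip_width: 0.0601
grip_force: 0.0
```

```bash
python3 st.py
```

```text
t 12.7 z 0.1190 cx -0.0397 cy -0.0250 F [-0.02 -0.09  0.17] Fcx 0.01
```

Request:
step_arm(
  deltas=[
    {"dp":[0,0.035,0.07],"twist":0},
    {"dp":[0,0,0.07],"twist":0},
    {"dp":[0,0,0.05],"twist":0},
    {"dp":[0,0,0.03],"twist":0},
    {"dp":[0,0,0],"twist":0},
  ],
)

```text
time_s: 13.2
ee_pos: [0.5926, 0.0226, 0.1102]
eef_rot: [-3.141, 0.0, 1.476]
force: [-0.5, 0.1, 0.9]
grip_width: 0.0605
grip_force: 0.0
```

Request:
step_arm(
  deltas=[
    {"dp":[0,0,0.015],"twist":0},
    {"dp":[0,0,0.015],"twist":0},
    {"dp":[0,0,0.015],"twist":0},
    {"dp":[0,0,0],"twist":0},
  ],
)

```text
time_s: 13.6
ee_pos: [0.5927, 0.0228, 0.1086]
eef_rot: [-3.142, 0.0, 1.477]
force: [0.0, 0.7, 0.7]
grip_width: 0.0602
grip_force: 0.0
```

Request:
step_arm(
  deltas=[
    {"dp":[0,0,0.015],"twist":0},
    {"dp":[0,0,0.015],"twist":0},
    {"dp":[0,0,0],"twist":0},
  ],
)

```text
time_s: 13.9
ee_pos: [0.5927, 0.0228, 0.1073]
eef_rot: [-3.141, 0.0, 1.477]
force: [0.2, -0.7, -0.4]
grip_width: 0.0601
grip_force: 0.0
```

Request:
step_arm(
  deltas=[
    {"dp":[0,0,0.015],"twist":0},
    {"dp":[0,0,0.015],"twist":0},
    {"dp":[0,0,0],"twist":0},
  ],
)

```text
time_s: 14.2
ee_pos: [0.5927, 0.0228, 0.1063]
eef_rot: [3.141, -0.0, 1.477]
force: [-0.2, 0.1, 1.1]
grip_width: 0.0602
grip_force: 0.7
```

Request:
step_arm(
  deltas=[
    {"dp":[0,0,0.015],"twist":0},
    {"dp":[0,0,0.015],"twist":0},
    {"dp":[0,0,0.015],"twist":0},
    {"dp":[0,0,0.015],"twist":0},
    {"dp":[0,0,0],"twist":0},
  ],
)

```text
time_s: 14.7
ee_pos: [0.5928, 0.0228, 0.1039]
eef_rot: [3.141, -0.0, 1.477]
force: [-0.9, 0.4, 3.2]
grip_width: 0.0606
grip_force: 1.7
```

Request:
step_arm(
  deltas=[
    {"dp":[0,0,0.015],"twist":0},
    {"dp":[0,0,0.015],"twist":0},
    {"dp":[0,0,0.015],"twist":0},
    {"dp":[0,0,0],"twist":0},
  ],
)

```text
time_s: 15.1
ee_pos: [0.5928, 0.0228, 0.1021]
eef_rot: [3.141, -0.0, 1.477]
force: [-1.4, 0.3, 5.3]
grip_width: 0.0602
grip_force: 2.2
```

Request:
step_arm(
  deltas=[
    {"dp":[0,0,0.015],"twist":0},
    {"dp":[0,0,0.015],"twist":0},
    {"dp":[0,0,0.015],"twist":0},
    {"dp":[0,0,0],"twist":0},
  ],
)

```text
time_s: 15.5
ee_pos: [0.5928, 0.0228, 0.1004]
eef_rot: [3.141, -0.0, 1.477]
force: [-1.6, 0.3, 6.2]
grip_width: 0.0602
grip_force: 3.1
```

Request:
step_arm(
  deltas=[
    {"dp":[0,0,0.01],"twist":0},
    {"dp":[0,0,0.01],"twist":0},
    {"dp":[0,0,0],"twist":0},
  ],
)

```text
time_s: 15.8
ee_pos: [0.5928, 0.0228, 0.0998]
eef_rot: [3.141, -0.0, 1.477]
force: [-1.6, -0.7, 6.7]
grip_width: 0.0602
grip_force: 3.3
```

Request:
step_arm(
  deltas=[
    {"dp":[0,0,0.01],"twist":0},
    {"dp":[0,0,0.01],"twist":0},
    {"dp":[0,0,0],"twist":0},
  ],
)

```text
time_s: 16.1
ee_pos: [0.5929, 0.0228, 0.0993]
eef_rot: [3.141, -0.0, 1.477]
force: [-2.9, 0.3, 9.9]
grip_width: 0.0604
grip_force: 5.2
```

Request:
step_arm(
  deltas=[
    {"dp":[0,0,0.01],"twist":0},
    {"dp":[0,0,0.01],"twist":0},
    {"dp":[0,0,0],"twist":0},
  ],
)

```text
time_s: 16.4
ee_pos: [0.5929, 0.0228, 0.0991]
eef_rot: [3.141, -0.0, 1.477]
force: [-5.3, -0.3, 16.0]
grip_width: 0.0602
grip_force: 7.7
```

Request:
step_arm(
  deltas=[
    {"dp":[0,0,0.01],"twist":0},
    {"dp":[0,0,0],"twist":0},
  ],
)

```text
time_s: 16.6
ee_pos: [0.5931, 0.0228, 0.099]
eef_rot: [3.14, -0.0, 1.477]
force: [-6.6, 0.4, 17.2]
grip_width: 0.0599
grip_force: 9.9
```

Request:
step_arm(
  deltas=[
    {"dp":[0,0,0],"twist":0},
    {"dp":[0,0,0],"twist":0},
    {"dp":[0,0,0],"twist":0},
    {"dp":[0,0,-0.05],"twist":0},
    {"dp":[0,0,-0.15],"twist":0},
    {"dp":[0,-0.03,-0.35],"twist":0},
    {"dp":[0.65,0,0],"twist":0},
    {"dp":[0.65,0,0],"twist":0},
    {"dp":[0,0,0],"twist":0},
    {"dp":[0,0.02,0],"twist":0},
    {"dp":[0,0,0],"twist":0},
  ],
)

```text
time_s: 17.7
ee_pos: [0.5972, 0.0739, 0.1196]
eef_rot: [-3.141, 0.0, 1.476]
force: [0.7, -0.3, -0.5]
grip_width: 0.0602
grip_force: 0.0
```

```bash
python3 st.py
```

```text
t 17.7 z 0.1196 cx -0.0413 cy -0.0762 F [ 0.66 -0.3  -0.46] Fcx -0.68
```

Request:
step_arm(
  deltas=[
    {"dp":[0,0,0.08],"twist":0},
    {"dp":[0,0,0.06],"twist":0},
    {"dp":[0,0,0.04],"twist":0},
    {"dp":[0,0,0.03],"twist":0},
    {"dp":[0,0,0.02],"twist":0},
    {"dp":[0,0,0],"twist":0},
  ],
)

```text
time_s: 18.3
ee_pos: [0.5971, 0.0746, 0.1101]
eef_rot: [-3.141, 0.0, 1.477]
force: [0.6, -0.9, 0.4]
grip_width: 0.0601
grip_force: 0.0
```

Request:
step_arm(
  deltas=[
    {"dp":[0,0,0.015],"twist":0},
    {"dp":[0,0,0.015],"twist":0},
    {"dp":[0,0,0.015],"twist":0},
    {"dp":[0,0,0],"twist":0},
  ],
)

```text
time_s: 18.7
ee_pos: [0.5972, 0.0746, 0.1084]
eef_rot: [-3.141, 0.0, 1.477]
force: [0.1, -0.6, 0.3]
grip_width: 0.0602
grip_force: 0.0
```

Request:
step_arm(
  deltas=[
    {"dp":[0,0,0.015],"twist":0},
    {"dp":[0,0,0.015],"twist":0},
    {"dp":[0,0,0.015],"twist":0},
    {"dp":[0,0,0],"twist":0},
  ],
)

```text
time_s: 19.1
ee_pos: [0.5972, 0.0746, 0.1065]
eef_rot: [-3.141, -0.0, 1.477]
force: [0.1, -0.3, -0.4]
grip_width: 0.0602
grip_force: 0.0
```

Request:
step_arm(
  deltas=[
    {"dp":[0,0,0.015],"twist":0},
    {"dp":[0,0,0.015],"twist":0},
    {"dp":[0,0,0.015],"twist":0},
    {"dp":[0,0,0],"twist":0},
  ],
)

```text
time_s: 19.5
ee_pos: [0.5971, 0.0746, 0.1047]
eef_rot: [-3.141, 0.0, 1.477]
force: [0.4, 0.3, 0.3]
grip_width: 0.0598
grip_force: 0.0
```

Request:
step_arm(
  deltas=[
    {"dp":[0,0,0.015],"twist":0},
    {"dp":[0,0,0.015],"twist":0},
    {"dp":[0,0,0],"twist":0},
  ],
)

```text
time_s: 19.8
ee_pos: [0.5972, 0.0746, 0.1035]
eef_rot: [-3.141, 0.0, 1.477]
force: [0.8, -0.8, 0.7]
grip_width: 0.0601
grip_force: 0.0
```

Request:
step_arm(
  deltas=[
    {"dp":[0,0,0.015],"twist":0},
    {"dp":[0,0,0.015],"twist":0},
    {"dp":[0,0,0],"twist":0},
  ],
)

```text
time_s: 20.1
ee_pos: [0.5973, 0.0746, 0.1026]
eef_rot: [3.141, -0.0, 1.477]
force: [0.9, -0.8, 2.7]
grip_width: 0.0601
grip_force: 0.9
```

Request:
step_arm(
  deltas=[
    {"dp":[0,0,0.015],"twist":0},
    {"dp":[0,0,0.015],"twist":0},
    {"dp":[0,0,0],"twist":0},
  ],
)

```text
time_s: 20.4
ee_pos: [0.5973, 0.0746, 0.1013]
eef_rot: [3.141, -0.0, 1.477]
force: [-0.8, 0.3, 2.5]
grip_width: 0.0601
grip_force: 1.3
```

Request:
step_arm(
  deltas=[
    {"dp":[0,0,0.015],"twist":0},
    {"dp":[0,0,0.015],"twist":0},
    {"dp":[0,0,0.015],"twist":0},
    {"dp":[0,0,0],"twist":0},
  ],
)

```text
time_s: 20.8
ee_pos: [0.5972, 0.0746, 0.0994]
eef_rot: [3.141, -0.0, 1.477]
force: [-0.1, 1.2, 4.1]
grip_width: 0.0599
grip_force: 1.8
```

Request:
step_arm(
  deltas=[
    {"dp":[0,0,0.015],"twist":0},
    {"dp":[0,0,0.015],"twist":0},
    {"dp":[0,0,0.015],"twist":0},
    {"dp":[0,0,0.015],"twist":0},
    {"dp":[0,0,0],"twist":0},
  ],
)

```text
time_s: 21.3
ee_pos: [0.5973, 0.0746, 0.0972]
eef_rot: [3.141, -0.0, 1.477]
force: [0.7, -1.1, 5.4]
grip_width: 0.0603
grip_force: 2.5
```

Request:
step_arm(
  deltas=[
    {"dp":[0,0,0.015],"twist":0},
    {"dp":[0,0,0.015],"twist":0},
    {"dp":[0,0,0],"twist":0},
  ],
)

```text
time_s: 21.6
ee_pos: [0.5974, 0.0746, 0.0961]
eef_rot: [3.141, -0.0, 1.477]
force: [0.9, 0.4, 6.3]
grip_width: 0.0602
grip_force: 2.8
```

Request:
step_arm(
  deltas=[
    {"dp":[0,0,0.01],"twist":0},
    {"dp":[0,0,0.01],"twist":0},
    {"dp":[0,0,0],"twist":0},
  ],
)

```text
time_s: 21.9
ee_pos: [0.5974, 0.0746, 0.0955]
eef_rot: [3.141, -0.0, 1.477]
force: [-0.4, -0.1, 7.7]
grip_width: 0.0604
grip_force: 3.2
```

Request:
step_arm(
  deltas=[
    {"dp":[0,0,0.01],"twist":0},
    {"dp":[0,0,0],"twist":0},
  ],
)

```text
time_s: 22.1
ee_pos: [0.5976, 0.0746, 0.0954]
eef_rot: [3.14, -0.0, 1.477]
force: [-0.5, -0.0, 10.3]
grip_width: 0.06
grip_force: 3.9
```

Request:
step_arm(
  deltas=[
    {"dp":[0,0,0.01],"twist":0},
    {"dp":[0,0,0.005],"twist":0},
    {"dp":[0,0,0],"twist":0},
    {"dp":[0,0,0],"twist":0},
    {"dp":[0,0,0],"twist":0},
    {"dp":[0,0,0],"twist":0},
  ],
)

```text
time_s: 22.7
ee_pos: [0.5978, 0.0747, 0.0952]
eef_rot: [3.14, -0.0, 1.477]
force: [-1.2, -0.1, 12.8]
grip_width: 0.0602
grip_force: 5.1
```

Request:
step_arm(
  deltas=[
    {"dp":[0,0,-0.05],"twist":0},
    {"dp":[0,-0.02,-0.15],"twist":0},
    {"dp":[0,0,-0.6],"twist":0},
    {"dp":[0,0,-1],"twist":0},
    {"dp":[0,0,-1],"twist":0},
    {"dp":[0,0,-0.7],"twist":0},
    {"dp":[0,0,0],"twist":0},
  ],
  gripper=0.28,
)

```text
time_s: 23.4
ee_pos: [0.5972, 0.0748, 0.2381]
eef_rot: [3.136, -0.001, 1.477]
force: [0.2, -0.7, 0.5]
grip_width: 0.0605
grip_force: 0.0
```

Request:
step_arm(
  deltas=[
    {"dp":[-0.95,-0.22,0],"twist":0},
    {"dp":[-0.95,-0.22,0],"twist":0},
    {"dp":[-0.95,-0.22,0],"twist":0},
    {"dp":[-0.95,-0.22,0],"twist":0},
    {"dp":[-0.95,-0.22,0],"twist":0},
    {"dp":[-0.95,-0.22,0],"twist":0},
    {"dp":[-0.95,-0.22,0],"twist":0},
    {"dp":[-0.95,-0.22,0],"twist":0},
    {"dp":[-0.95,-0.22,0],"twist":0},
    {"dp":[-0.95,-0.22,0],"twist":0},
    {"dp":[0,0,0],"twist":0},
    {"dp":[0,0,0],"twist":0},
  ],
  gripper=0.5,
)

```text
time_s: 24.6
ee_pos: [0.4724, -0.2954, 0.2329]
eef_rot: [-3.14, -0.001, 1.475]
force: [-0.7, 0.2, 0.2]
grip_width: 0.0706
grip_force: 0.0
```

Run:
```python
from h import *
o=ctrl.get_obs(); print(o['time_s'],o['ee_pos'],o['eef_rot'])
p,d=snap('wrist','w2'); P=wcloud(d,o); np.save('pics/w2P.npy',P)
hsv=cv2.cvtColor(p,cv2.COLOR_RGB2HSV)
def rect(m,n):
    X=P[m]; 
    if len(X)<10: print(n,'few');return
    r=cv2.minAreaRect((X[:,:2]*1000).astype(np.float32)); print(n,len(X),np.round(r[0],1),np.round(r[1],1),round(r[2],2),'z',np.round(np.median(X[:,2]),4))
box=(abs(P[...,0]-.465)<.12)&(abs(P[...,1]+.345)<.13)
rect(box&(P[...,2]>.1)&(P[...,2]<.115),'tab top')
rect(box&(abs(P[...,2]-.071)<.004),'jaw top')
rect(box&(abs(P[...,2]-.061)<.004),'carton top')
rect(box&(abs(P[...,2]-.050)<.004),'fixed top')
rect(box&(abs(P[...,2]-.016)<.004),'bed')
for l in('jaw_tab','carton'):
    for q in ctrl.cut_out('wrist',l)[:1]: rect(q['pixels']&box&(d>0),l)
```

```text
24.6 [ 0.47242597 -0.29541598  0.2329271 ] [-3.13974219e+00 -1.26368802e-03  1.47510950e+00]
tab top 400 [ 469.8 -340.6] [36.2 14.6] 9.44 z 0.1052
jaw top 1222 [ 468.7 -334.6] [80.  30.6] 11.07 z 0.0705
carton top 1294 [ 463.8 -301.9] [68.4 38.8] 10.46 z 0.0606
fixed top 1035 [ 459.7 -291.1] [79.4 56.5] 10.67 z 0.0495
bed 4561 [ 469.6 -341.3] [110.1 169.3] 10.78 z 0.0157
jaw_tab 1924 [ 467.  -351.2] [94.1 62.4] 10.46 z 0.0709
carton 1454 [ 461.4 -305.4] [59.5 48.4] 8.52 z 0.0606
```

View pics/w2.png

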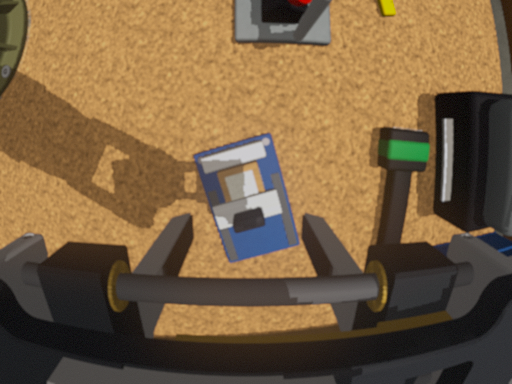

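Request:
step_arm(
  deltas=[
    {"dp":[0,0,0],"twist":-1},
    {"dp":[0,0,0],"twist":-1},
    {"dp":[0,0,0],"twist":-1},
    {"dp":[0,0,0],"twist":-1},
    {"dp":[-0.55,-0.14,0],"twist":0},
    {"dp":[-0.55,-0.14,0],"twist":0},
    {"dp":[0,0,0.8],"twist":0},
    {"dp":[0,0,1],"twist":0},
    {"dp":[0,0,0.6],"twist":0},
    {"dp":[0,0,0],"twist":0},
    {"dp":[0,0,0],"twist":0},
  ],
)

```text
time_s: 25.85
ee_pos: [0.4708, -0.3402, 0.1389]
eef_rot: [3.141, 0.0, 1.757]
force: [0.4, 0.2, 0.2]
grip_width: 0.0706
grip_force: 0.0
```

Run:
```python
from h import *
o=ctrl.get_obs();print(o['time_s'],o['ee_pos'],o['eef_rot']);c=o['ee_pos'][:2]-[.4696,-.3413];a=np.radians(10.7)
print('clamp x,y',c@[np.cos(a),np.sin(a)],c@[-np.sin(a),np.cos(a)])
```

```text
25.85 [ 0.47075778 -0.34017522  0.13894156] [3.14129036e+00 2.81524494e-04 1.75696435e+00]
clamp x,y 0.00134648452453417 0.0008902575649296147
```

Request:
step_arm(
  deltas=[
    {"dp":[0,-0.02,0.7],"twist":0},
    {"dp":[0,0,0.5],"twist":0},
    {"dp":[0,0,0.2],"twist":0},
    {"dp":[0,0,0],"twist":0},
  ],
)

```text
time_s: 26.25
ee_pos: [0.4697, -0.3408, 0.0827]
eef_rot: [3.141, 0.0, 1.756]
force: [0.2, -0.6, 0.3]
grip_width: 0.0704
grip_force: 0.0
```

Request:
step_arm(
  deltas=[
    {"dp":[0,0,0],"twist":0},
    {"dp":[0,0,0],"twist":0},
    {"dp":[0,0,0],"twist":0},
    {"dp":[0,0,0],"twist":0},
    {"dp":[0,0,0],"twist":0},
  ],
  gripper=-0.4,
  squeeze=30,
)

```text
time_s: 26.75
ee_pos: [0.469, -0.341, 0.0824]
eef_rot: [-3.141, 0.0, 1.756]
force: [-1.0, 1.0, 4.3]
grip_width: 0.0357
grip_force: 30.0
```

Gripped the tab. Now I slide it 45 mm along the clamp's -y (tool -x).

Request:
step_arm(
  deltas=[
    {"dp":[-0.1,0,0],"twist":0},
    {"dp":[-0.15,0,0],"twist":0},
    {"dp":[-0.15,0,0],"twist":0},
    {"dp":[-0.15,0,0],"twist":0},
    {"dp":[-0.15,0,0],"twist":0},
    {"dp":[-0.15,0,0],"twist":0},
    {"dp":[-0.15,0,0],"twist":0},
    {"dp":[-0.08,0,0],"twist":0},
    {"dp":[-0.05,0,0],"twist":0},
    {"dp":[0,0,0],"twist":0},
    {"dp":[0,0,0],"twist":0},
  ],
)

```text
time_s: 27.85
ee_pos: [0.4768, -0.3829, 0.0823]
eef_rot: [-3.139, -0.005, 1.756]
force: [-11.1, 19.2, 13.8]
grip_width: 0.036
grip_force: 30.0
```

Run:
```python
from h import *
o=ctrl.get_obs();print(o['time_s'],o['ee_pos'],o['force']);c=o['ee_pos'][:2]-[.4696,-.3413];a=np.radians(10.7)
print('clamp x,y',c@[np.cos(a),np.sin(a)],c@[-np.sin(a),np.cos(a)])
```

```text
27.85 [ 0.47683637 -0.38291897  0.082326  ] [-11.1004933   19.236772    13.81689865]
clamp x,y -0.0006167034697107821 -0.04223888379587114
```

Request:
step_arm(
  deltas=[
    {"dp":[0,0,0],"twist":0},
    {"dp":[0,0,0],"twist":0},
    {"dp":[0,0,0],"twist":0},
    {"dp":[0,0,-0.5],"twist":0},
    {"dp":[0,0,-1],"twist":0},
    {"dp":[0,0,-1],"twist":0},
    {"dp":[0.5,0,-1],"twist":0},
    {"dp":[1,0,-0.3],"twist":0},
    {"dp":[0.5,0,0],"twist":0},
    {"dp":[0,0,0],"twist":0},
    {"dp":[0,0,0],"twist":0},
  ],
  gripper=0.55,
)

```text
time_s: 28.95
ee_pos: [0.4631, -0.3069, 0.2341]
eef_rot: [3.141, 0.0, 1.756]
force: [-0.3, 0.5, -0.3]
grip_width: 0.0728
grip_force: 0.0
```

Run:
```python
from h import *
o=ctrl.get_obs(); print(o['time_s'],o['ee_pos'],o['eef_rot'],o['grip_width'])
p,d=snap('wrist','w3'); P=wcloud(d,o); np.save('pics/w3P.npy',P)
a=np.radians(10.7);C=P[...,:2]-[.4696,-.3413]; cx=C@[np.cos(a),np.sin(a)]; cy=C@[-np.sin(a),np.cos(a)];z=P[...,2]
def ext(n,zz,t=.004,ylo=-.2,yhi=.2):
    m=(abs(z-zz)<t)&(abs(cx)<.06)&(cy>ylo)&(cy<yhi)
    if m.sum()>9: print(n,m.sum(),'x',np.round(np.percentile(cx[m],[1,99])*1e3,1),'y',np.round(np.percentile(cy[m],[1,99])*1e3,1),'z',round(np.median(z[m]),4))
ext('tab',.106); ext('jaw',.071); ext('carton',.061,.003,0,.06); ext('fixed',.05,.003,.058)
```

```text
28.95 [ 0.46306327 -0.30687072  0.23413876] [3.14148234e+00 3.60832928e-04 1.75623224e+00] 0.07276028335843882
tab 316 x [-16.9  16.2] y [-47.2 -34.9] z 0.1052
jaw 1176 x [-39.5  38.9] y [-49.9 -20.4] z 0.0706
carton 1498 x [-22.6  25.9] y [14.  58.4] z 0.0607
fixed 1093 x [-38.8  38.5] y [58.1 79.3] z 0.0495
```

View pics/w3.png

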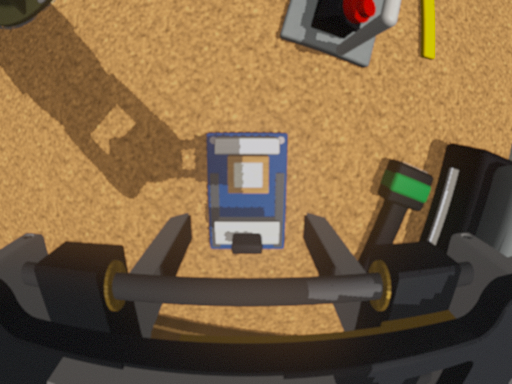

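Request:
step_arm(
  deltas=[
    {"dp":[0.05,0.04,0.6],"twist":0},
    {"dp":[0,0,1],"twist":0},
    {"dp":[0,0,1],"twist":0},
    {"dp":[0,0,1],"twist":0},
    {"dp":[0,0,0.7],"twist":0},
    {"dp":[0,0,0.5],"twist":0},
    {"dp":[0,0,0.2],"twist":0},
    {"dp":[0,0,0],"twist":0},
    {"dp":[0,0,0],"twist":0},
  ],
)

```text
time_s: 29.9
ee_pos: [0.4645, -0.305, 0.0348]
eef_rot: [3.141, 0.001, 1.756]
force: [0.5, -0.1, -0.0]
grip_width: 0.0729
grip_force: 0.0
```

Request:
step_arm(
  deltas=[
    {"dp":[0,0,0],"twist":0},
    {"dp":[0,0,0],"twist":0},
    {"dp":[0,0,0],"twist":0},
    {"dp":[0,0,0],"twist":0},
  ],
  gripper=0,
  squeeze=12,
)

```text
time_s: 30.3
ee_pos: [0.4643, -0.3045, 0.0346]
eef_rot: [3.141, 0.001, 1.756]
force: [-0.7, 1.0, 3.2]
grip_width: 0.0499
grip_force: 12.0
```

Run:
```python
from h import *
z=np.load('pics/top1.npz');P=cloud('top',z['d'])
c=lambda m:[cv2.minAreaRect((P[m][:,:2]*1000).astype(np.float32))]
b=(abs(P[...,0]-.45)<.16)&(abs(P[...,1]-.3)<.13)
for n,m in(('rim',b&(abs(P[...,2]-.05)<.006)),('floor',b&(abs(P[...,2]-.005)<.004)&(cv2.cvtColor(z['p'],cv2.COLOR_RGB2HSV)[...,0]>40)),('pc',b&(P[...,2]>.045)&(abs(P[...,0]-.51)<.04)&(abs(P[...,1]-.327)<.035))): print(n,m.sum(),c(m))
z=np.load('pics/scene1.npz');P=cloud('scene',z['d'])
b=(abs(P[...,0]-.45)<.16)&(abs(P[...,1]-.3)<.13)
for n,m in(('rim',b&(abs(P[...,2]-.05)<.006)),('floor',b&(abs(P[...,2]-.005)<.004)&(cv2.cvtColor(z['p'],cv2.COLOR_RGB2HSV)[...,0]>40))): print(n,m.sum(),c(m))
```

```text
rim 601 [((457.2386169433594, 300.1009216308594), (210.62142944335938, 161.54202270507812), 11.724920272827148)]
floor 1849 [((458.98248291015625, 303.81390380859375), (197.58428955078125, 146.7583465576172), 11.78423023223877)]
pc 216 [((520.5699462890625, 332.1519470214844), (70.51959228515625, 45.616886138916016), 18.692337036132812)]
rim 814 [((460.8096618652344, 299.60699462890625), (215.33169555664062, 161.46363830566406), 11.600422859191895)]
floor 1688 [((461.2034606933594, 298.8446350097656), (211.34185791015625, 156.5789337158203), 11.305513381958008)]
```

Request:
step_arm(
  deltas=[
    {"dp":[0,0,-0.15],"twist":0},
    {"dp":[0,0,-0.3],"twist":0},
    {"dp":[0,0,-0.7],"twist":0},
    {"dp":[0,0,-1],"twist":0},
    {"dp":[0,0,-1],"twist":0},
    {"dp":[0,0,-0.8],"twist":0},
    {"dp":[0,0,-0.2],"twist":0},
    {"dp":[0,0,0],"twist":0},
  ],
  squeeze=15,
)

```text
time_s: 31.1
ee_pos: [0.4643, -0.3044, 0.2009]
eef_rot: [3.14, 0.001, 1.756]
force: [0.1, 0.2, -3.5]
grip_width: 0.0501
grip_force: 15.0
```

Request:
step_arm(
  deltas=[
    {"dp":[0.4,0.04,0],"twist":0},
    {"dp":[0.7,0.07,0],"twist":0},
    {"dp":[0.9,0.09,0],"twist":0},
    {"dp":[1,0.1,0],"twist":0},
    {"dp":[1,0.1,0],"twist":0},
    {"dp":[1,0.1,0],"twist":0},
    {"dp":[1,0.1,0],"twist":0},
    {"dp":[1,0.1,0],"twist":0},
    {"dp":[1,0.1,0],"twist":0},
    {"dp":[1,0.1,0],"twist":0},
    {"dp":[1,0.1,0],"twist":0},
    {"dp":[1,0.1,0],"twist":0},
  ],
)

```text
time_s: 32.3
ee_pos: [0.4246, 0.1382, 0.1984]
eef_rot: [-3.139, 0.0, 1.756]
force: [0.8, -0.3, -1.4]
grip_width: 0.0497
grip_force: 15.0
```

Request:
step_arm(
  deltas=[
    {"dp":[1,0.1,0],"twist":-0.2},
    {"dp":[1,0.1,0],"twist":0},
    {"dp":[0.8,0.08,0],"twist":0},
    {"dp":[0.5,0.05,0],"twist":0},
    {"dp":[0.2,0.02,0],"twist":0},
    {"dp":[0,0,0],"twist":0},
    {"dp":[0,0,0],"twist":0},
  ],
)

```text
time_s: 33.0
ee_pos: [0.4127, 0.2755, 0.1994]
eef_rot: [-3.14, 0.001, 1.77]
force: [1.0, -0.1, -0.9]
grip_width: 0.0498
grip_force: 15.0
```

Run:
```python
from h import *
o=ctrl.get_obs(); print(o['time_s'],o['ee_pos'],o['eef_rot'],o['grip_width'],o['force'])
p,d=snap('wrist','w4'); P=wcloud(d,o)
b=(abs(P[...,0]-.45)<.16)&(abs(P[...,1]-.3)<.13)
hsv=cv2.cvtColor(p,cv2.COLOR_RGB2HSV); g=(hsv[...,0]>45)&(hsv[...,0]<80)&(hsv[...,1]>120)
for n,m in(('rim',b&g&(abs(P[...,2]-.05)<.004)),('pc',b&~g&(abs(P[...,2]-.05)<.004)&(P[...,0]>.47))):
    print(n,m.sum(),cv2.minAreaRect((P[m][:,:2]*1000).astype(np.float32)) if m.sum()>9 else '')
```

```text
33.0 [0.41273264 0.27553212 0.19941766] [-3.14049806e+00  5.26440348e-04  1.76959945e+00] 0.049815763935470846 [ 1.00452632 -0.06834187 -0.93331322]
rim 1672 ((459.861083984375, 301.2961120605469), (208.6121826171875, 157.56382751464844), 11.707531929016113)
pc 1859 ((525.3072509765625, 314.8204650878906), (77.85015106201172, 160.5060272216797), 12.094123840332031)
```

View pics/w4.png

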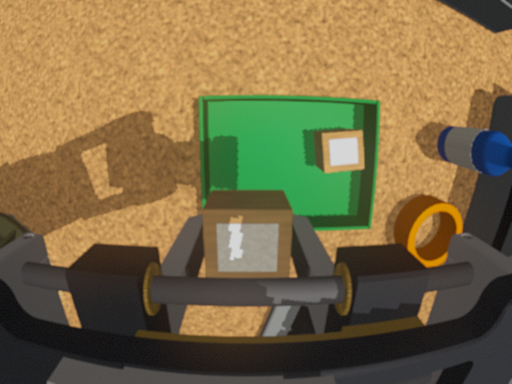

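Request:
step_arm(
  deltas=[
    {"dp":[0.38,0.03,0],"twist":0},
    {"dp":[0,0,0.6],"twist":0},
    {"dp":[0,0,1],"twist":0},
    {"dp":[0,0,1],"twist":0},
    {"dp":[0,0,0.8],"twist":0},
    {"dp":[0,0,0.5],"twist":0},
    {"dp":[0,0,0.3],"twist":0},
    {"dp":[0,0,0],"twist":0},
    {"dp":[0,0,0],"twist":0},
  ],
)

```text
time_s: 33.95
ee_pos: [0.4117, 0.2918, 0.0329]
eef_rot: [3.141, -0.0, 1.77]
force: [0.8, -1.1, -1.6]
grip_width: 0.0501
grip_force: 15.0
```

Request:
step_arm(
  deltas=[
    {"dp":[0,0,0.03],"twist":0},
    {"dp":[0,0,0.03],"twist":0},
    {"dp":[0,0,0.02],"twist":0},
    {"dp":[0,0,0],"twist":0},
  ],
)

```text
time_s: 34.35
ee_pos: [0.4112, 0.2915, 0.029]
eef_rot: [3.141, -0.0, 1.77]
force: [-1.0, 0.0, -0.9]
grip_width: 0.0503
grip_force: 15.0
```

Request:
step_arm(
  deltas=[
    {"dp":[0,0,0.02],"twist":0},
    {"dp":[0,0,0.02],"twist":0},
    {"dp":[0,0,0],"twist":0},
  ],
)

```text
time_s: 34.65
ee_pos: [0.4111, 0.2914, 0.0271]
eef_rot: [-3.141, 0.0, 1.77]
force: [0.4, 0.3, -1.2]
grip_width: 0.0498
grip_force: 15.0
```

Request:
step_arm(
  deltas=[
    {"dp":[0,0,0.02],"twist":0},
    {"dp":[0,0,0.02],"twist":0},
    {"dp":[0,0,0.02],"twist":0},
    {"dp":[0,0,0],"twist":0},
  ],
)

```text
time_s: 35.05
ee_pos: [0.4112, 0.2914, 0.0247]
eef_rot: [-3.141, 0.0, 1.77]
force: [-0.2, 0.5, -2.5]
grip_width: 0.0499
grip_force: 15.0
```

Request:
step_arm(
  deltas=[
    {"dp":[0,0,0.015],"twist":0},
    {"dp":[0,0,0.015],"twist":0},
    {"dp":[0,0,0],"twist":0},
  ],
)

```text
time_s: 35.35
ee_pos: [0.4112, 0.2914, 0.0236]
eef_rot: [3.142, -0.0, 1.77]
force: [-0.9, -1.2, -1.4]
grip_width: 0.05
grip_force: 15.0
```

Request:
step_arm(
  deltas=[
    {"dp":[0,0,0.015],"twist":0},
    {"dp":[0,0,0],"twist":0},
  ],
)

```text
time_s: 35.55
ee_pos: [0.4113, 0.2915, 0.0235]
eef_rot: [3.141, -0.0, 1.77]
force: [-3.2, -0.8, 6.3]
grip_width: 0.0498
grip_force: 15.0
```

Request:
step_arm(
  deltas=[
    {"dp":[0,0,0.015],"twist":0},
    {"dp":[0,0,0],"twist":0},
  ],
)

```text
time_s: 35.75
ee_pos: [0.4112, 0.2915, 0.0235]
eef_rot: [3.141, -0.0, 1.77]
force: [-6.2, -3.2, 14.7]
grip_width: 0.05
grip_force: 15.0
```

Request:
step_arm(
  deltas=[
    {"dp":[0,0,-0.02],"twist":0},
    {"dp":[0,0,0],"twist":0},
  ],
)

```text
time_s: 35.95
ee_pos: [0.4113, 0.2915, 0.0235]
eef_rot: [3.141, -0.0, 1.77]
force: [-1.2, -0.4, 3.4]
grip_width: 0.0498
grip_force: 15.0
```

Request:
step_arm(
  deltas=[
    {"dp":[0,0,0],"twist":0},
    {"dp":[0,0,0],"twist":0},
    {"dp":[0,0,0],"twist":0},
    {"dp":[0,0,0],"twist":0},
    {"dp":[0,0,-0.2],"twist":0},
    {"dp":[0,0,-0.6],"twist":0},
    {"dp":[0,0,-1],"twist":0},
    {"dp":[0,0,-1],"twist":0},
    {"dp":[0,0,-1],"twist":0},
    {"dp":[0,0,-1],"twist":0},
    {"dp":[-0.8,0,-0.6],"twist":0},
    {"dp":[-0.8,0,0],"twist":0},
  ],
  gripper=0.3,
)

```text
time_s: 37.15
ee_pos: [0.4247, 0.2286, 0.2433]
eef_rot: [3.136, -0.001, 1.771]
force: [1.2, -0.2, -0.7]
grip_width: 0.0608
grip_force: 0.0
```

Request:
step_arm(
  deltas=[
    {"dp":[-0.5,0,0],"twist":0},
    {"dp":[0,0,0],"twist":0},
    {"dp":[0,0,0],"twist":0},
  ],
)

```text
time_s: 37.45
ee_pos: [0.4278, 0.2093, 0.2397]
eef_rot: [3.141, -0.0, 1.769]
force: [0.1, 0.0, 0.5]
grip_width: 0.0611
grip_force: 0.0
```

Run:
```python
from h import *
o=ctrl.get_obs(); print(o['time_s'],o['ee_pos'],o['force'],o['grip_width'])
a,_=snap('scene','s5'); w,_=snap('wrist','w5'); cv2.imwrite('pics/fin.png',np.vstack([cv2.resize(a[100:260,100:440],(800,376)),cv2.resize(w[40:250],(512,210))[:, :].copy().repeat(1,0) if 0 else cv2.resize(w[60:260],(800,224))])[:,:,::-1])
```

```text
37.45 [0.42778543 0.20925995 0.23968742] [0.11804789 0.03858588 0.45349199] 0.06112339639390475
```

View pics/fin.png

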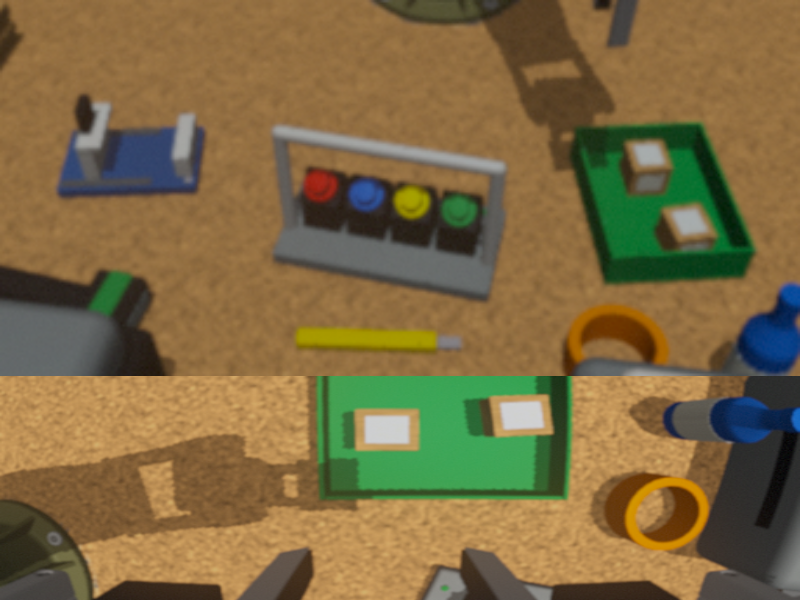

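The picture shows the carton upright in the tote's free half at (648,165) in the upper view, the jaw open at (95,135), and the other things where they were.

```bash
python3 -c "
from station import ctrl; print(ctrl.hand_in())"
```

```text
the job is handed in; nothing more can be done
None
```

The job is handed in at about 37 s. By force and travel, blue, yellow and green each went fully home in that order, the jaw slid about 42 mm to a firm stop, and the carton stands upright in the tote's free half; the hand-in gave no verdict.

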